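Free the jammed bottle from the tray corner and stand it up on the pad

TASK

The white-capped bottle in the metal tray has toppled into the tray's corner bay and the sprung stop tongue has popped up under its heel, so that it cannot stand. Press the tongue down until it clicks and stays down, tip the bottle upright where it is, and then bring it out over the tongue so that it stands with its whole base on the rubber pad. The lidded tub that now stands on the pad has to be moved off it, upright, into the open far half of the tray; leave the carton and everything else alone.

Things in the scene. Friction and masses are not known exactly. Their poses are not given: they have to be found in the camera images.
- tray: Fixed open grey metal tray, 307 mm (own y) x 167 mm (own x) outside. z up, x away from the robot, y leftwards along it; origin on its underside, inside it spans x -85..70, y -150..145 mm. Floor top 8 mm over the worktop. Walls 6 mm thick, 45 mm high over the worktop, the right end wall (y = -150) 63 mm. The far half (x > 0) is open and empty at y = 0..145 mm
- pad (a point): Centre of the flat black rubber pad on the tray floor (tray x = -45, y = 78 mm), left of the tongue; axes as the tray's. The pad is 80 mm along x and 84 mm along y, flush with the floor; its near edge touches the tray's near wall
- bay_end (a point): Top inner edge of the 63 mm high right end wall, on the centre line of the corner bay (tray x = -54, y = -150 mm). The bay is the tray's near right corner, 62 mm wide, cut off by a 5 mm cheek, 45 mm high, at tray x = -23..-18, y = -150..-62 mm, and open towards +y. The leaning bottle rests on this edge
- tongue (a joint): Sprung ribbed steel tongue, 38 x 80 mm, in a slot of the tray floor on the bay's centre line; hinged at its left end (tray y = 30 mm, floor height), its nose points to the bay (-y). 0 = up (nose 28 mm over the floor), 0.36 rad = down, level with the floor. An over-centre spring lifts it below about 0.25 and holds it down beyond; pressing takes about 10 N
- tongue_press (a point): Point on the upper face of the tongue, 55 mm from its hinge, on its centre line: a good place to press; it moves down with the tongue
- bottle_mid (a point): Centre of the bottle, half-way up. Body 56 mm diameter, 85 mm long; white cap 36 mm diameter; 105 mm tall, 0.14 kg; z from base to cap. It starts leaning about 50 degrees to the tray's -y: base edge on the floor 55 mm from the end wall, shoulder on that wall's top edge, other side of the base raised. Pushed at the cap to +y it turns up; within 25 degrees of upright it settles on its base
- bottle_cap (a point): Centre of the top face of the bottle's white cap, on its axis, 105 mm from its base; at the start the cap sticks out about 20 mm past the end wall's inner face, its lowest edge about 75 mm over the worktop. With the tongue up the bottle cannot come upright
- tub_mid (a point): Centre, half-way up, of the round screw-lidded plastic tub: 54 mm diameter, 48 mm tall; it stands on the pad at the start
- carton: Small folding carton, 55 x 75 x 50 mm, bystander standing in the far right corner of the tray; origin at the centre of its underside
- timer_1: Small bench timer, 62 x 68 x 20 mm, bystander behind the tray; origin at the centre of its underside
Things that resemble listed ones, but are neither listed nor needed, are in the scene too. What is shaped like the part that bears bottle_mid but brown or green is not meant.

How it is judged:
By the outcome, as a careful person would: the job done as asked, in the order asked, and still so for the second after the job is handed in, with the robot touching nothing.
It also fails if it takes over 70 s, if anything falls off the work surface, if the arm or the gripper's body presses on something with over 40 N, if the wrist force passes 120 N, or if a joint passes its speed limit or range.

ROBOT

A 6-joint arm with a two-finger parallel gripper is mounted at the origin on a cart in front of the work surface, level with it; the furniture and walls round the work are solid. World frame = base frame: x ahead of the robot, y to its left, z up, the work surface at z = 0. Lengths are in m, angles in rad, forces in N, time in s.
With the tool pointing down it reaches from about 0.275 to 1 m from the base axis. Payload 8.4 kg.
Tool frame: the origin (TCP) lies on the centre line of the jaws, within the pads' length; the fingertips stand 17 mm ahead of it and the grasp point (between the pads) lies 2 mm behind it (bot.tcp_to_tips is the z of the fingertips in the tool frame, in m); z points along the fingers, y is the line along which they close (so a half turn about z gives the same grasp; the last joint's range is limited). The gripper opens to 85 mm and grips with 20 to 120 N. Pads are 22 mm wide; open, the fingers measure 114 mm over their backs; the gripper's body (76 mm by 85 mm) begins 54 mm behind the grasp point. The pads swing forward as they close: fully open they stand 13 mm farther back than shut.
Start: joints at [-1.108, 0.353, 1.633, -0, 1.155, -0.002], TCP at [0.28, -0.559, 0.248] pointing down, gripper open.
Joint ranges: [-2.63, 2.63], [-0.92, 2.1], [0.06, 2.66], [-1.3, 4.44], [0, 2.69], [-3.02, 3.02]. Speed limits (rad/s): [2.22, 2.22, 2.79, 3.14, 3.14, 3.14].

INTERFACE

Orientations are given as a unit quaternion [x, y, z, w].
In Python, from workcell import bot, hand, kinematics, get_obs, vision, hand_in gives the robot as it stands. The module is installed in compiled form; this text tells all that it offers. Calls block until the motion is done:
- bot.reach(position, orientation): joint-space move of the TCP to a pose.
- bot.servo_line(position, ori=None, velocity=0.15): straight line of the TCP; ori=None keeps the orientation; velocity is the mean speed in m/s.
- bot.goto_joints(angles): joint-space move.
- hand.move_gripper(opening, strength=None): finger opening in m; strength is the grip in N (None keeps the last); returns when the fingers have stopped.
- bot.dwell(seconds).
- kinematics.solve_ik(position, orientation): joint angles nearest the present ones, or None.
- get_obs(): the state.
- vision.read_camera(name): name is "side" or "top" or "wrist"; returns a dict with "frame" (384x512x3 uint8, red, green, blue), "intrinsics" (3x3 intrinsics, pixels), "view" (4x4, takes a point from world to camera coordinates). Camera axes: x right, y down, z forward; pixel columns grow to the right and rows downward; lengths in m; the calibration is good to about 2 mm. A picture is of the moment at which its call begins. There is no depth.
A pose or a line that the arm cannot do raises bot.IKError and nothing moves.
- hand_in(): hands the job in; it is judged then, once.
The state is a dict: "time_s": time; "joint_pos": joint angles; "joint_vel": joint speeds; "joint_efforts": joint torques, N m; "position": TCP position; "orientation": TCP orientation; "wrist_force": force on the tool from outside, world axes, zero at the start; "ft_torque": the same for the moment, N m; "gripper_width": finger opening in m; "grip_force": force on a finger pad.
Only numpy, scipy, OpenCV 4.12 (cv2) and the standard library are available. Lean on these libraries where they do the work, as an engineer would, in place of code of your own. Each camera call takes 0.05 s, during which the arm holds its last target. There are 200 camera calls.

## Working session

There is one attempt and no reset: what is moved stays moved. The work goes in short steps, each a Python script; the robot and the scene stay as the last script left them, time stands still between calls to the robot, and variables do not carry over. Pictures are saved under pics/ and viewed, at most 10 in all, crops included, and the job is handed in when it is done.

```bash
mkdir -p pics; python3 - <<'E'
from workcell import *
import cv2,numpy as np
for n in ("top","side"):
    r=vision.read_camera(n); cv2.imwrite(f"pics/{n}0.png",r["frame"][:,:,::-1]); np.savez(f"{n}0.npz",**r)
    V=np.array(r["view"]);print(n,-V[:3,:3].T@V[:3,3],V[2,:3],np.array(r["intrinsics"])[0])
o=get_obs();print(o["time_s"],o["orientation"],o["gripper_width"],bot.tcp_to_tips)
E
```

```text
top [0.36181087 0.22596865 1.07489075] [ 0.08249315 -0.00456421 -0.99658118] [390.48775928   0.         258.15749321]
side [1.05935355 0.17723479 1.05513144] [-0.53167113  0.0341171  -0.84626345] [446.02203682   0.         259.50120607]
0.1 [ 9.73117234e-01  2.30309511e-01 -1.33784386e-04 -5.99856556e-04] 0.08565982860644407 0.017
```

View pics/top0.png

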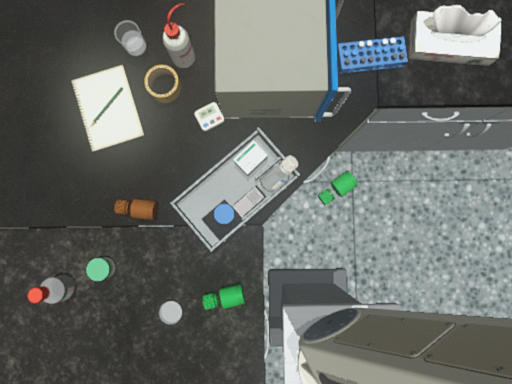

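View pics/side0.png

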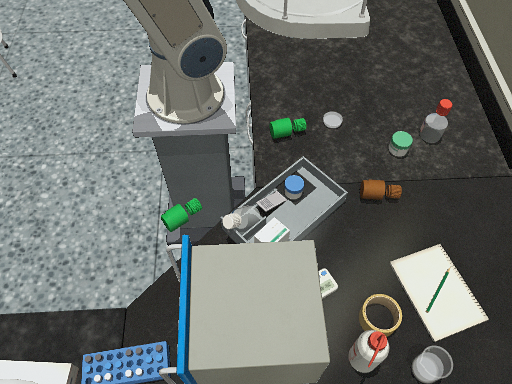

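The white-capped, clear bottle (top 275,177, cap 289,163) leans in the tray. The brown bottle (137,209) and the green ones (340,187 and 224,297) are decoys. The tub is the blue-lidded one on the black pad (223,214); the green-lidded jar (98,268) and the white disc (171,312) aren't in the tray. I'll confirm this with an enlarged crop.

```bash
python3 - <<'E'
import cv2,numpy as np
a=cv2.imread("pics/top0.png")[115:260,160:310]; b=cv2.imread("pics/side0.png")[145:260,210:360]
A=cv2.resize(a,None,fx=4,fy=4,interpolation=cv2.INTER_CUBIC)
cv2.imwrite("pics/c1.png",A)
B=cv2.resize(b,None,fx=5,fy=5,interpolation=cv2.INTER_CUBIC);cv2.imwrite("pics/c2.png",B)
E
```

```text
(no output)
```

View pics/c1.png

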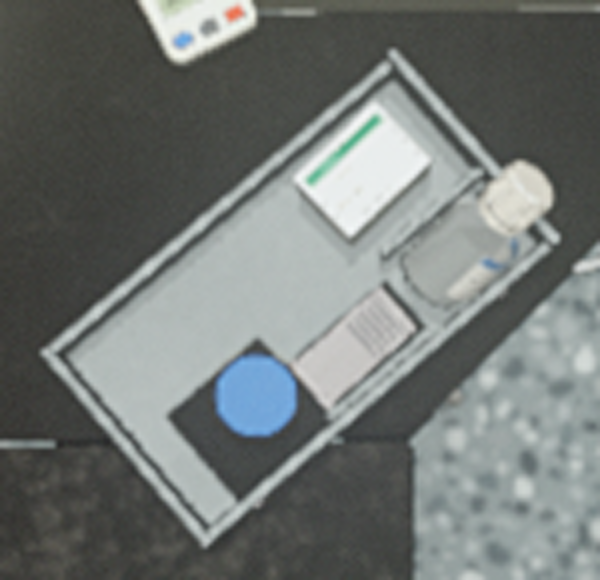

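View pics/c2.png

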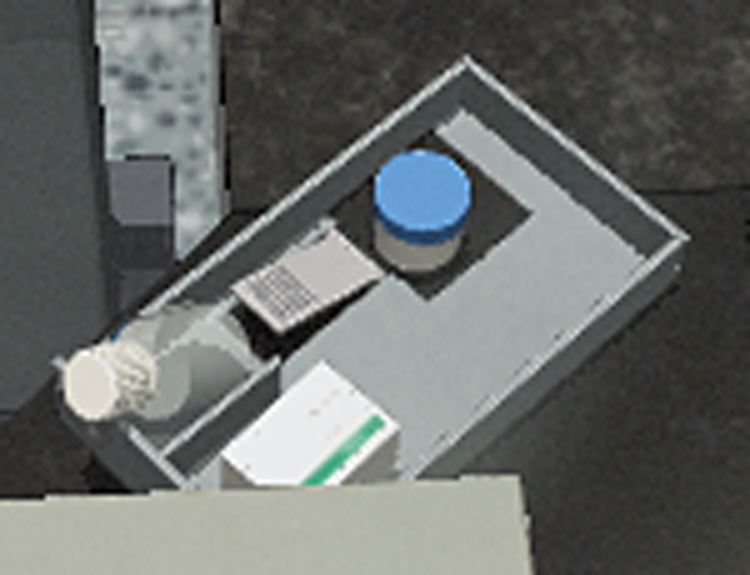

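The crops show the tray's outer rim corners in c1 at (393,52), (557,240), (207,543) and (45,352). The blue lid is at (256,396), the raised tongue spans (290,360) to (420,325), the bottle is in the near-right bay, and the white cap is at (525,195) past the end wall. The brown and green bottles are outside the tray, so this is the bottle meant.

```bash
cat > h.py <<'E'
import numpy as np, cv2
from scipy.optimize import least_squares
def cast(r,px,z):
    K=np.array(r["intrinsics"]);V=np.array(r["view"]);R=V[:3,:3];c=-R.T@V[:3,3]
    d=R.T@np.linalg.solve(K,[px[0],px[1],1.]);return c+d*(z-c[2])/d[2]
def proj(r,P):
    V=np.array(r["view"]);p=np.array(r["intrinsics"])@(V[:3,:3]@P+V[:3,3]);return p[:2]/p[2]
E
python3 - <<'E'
from h import *
t=np.load("top0.npz");s=np.load("side0.npz")
T=lambda u,v:(u/4+159.6,v/4+114.6); S=lambda u,v:(u/5+209.6,v/5+144.6)
obs=[(t,T(393,52),76,-156,.063),(t,T(557,240),-91,-156,.063),(t,T(207,543),-91,151,.045),(t,T(45,352),76,151,.045),
(s,S(467,60),-91,151,.045),(s,S(686,237),76,151,.045),
(t,T(258,340),-5,36,.008),(t,T(170,415),-5,120,.008),(s,S(533,213),-5,120,.008),(s,S(430,300),-5,36,.008)]
def W(p,x,y,z):
    c,q=np.cos(p[2]),np.sin(p[2]);x/=1e3;y/=1e3
    return np.array([p[0]+c*x-q*y,p[1]+q*x+c*y,z])
f=lambda p:np.concatenate([proj(r,W(p,x,y,z))-px for r,px,x,y,z in obs])
R=least_squares(f,[.35,.25,.7],loss="soft_l1");p=R.x;print(p,np.degrees(p[2]));print(f(p).reshape(-1,2).round(2))
np.save("tray.npy",p)
def inv(P):
    d=P[:2]-p[:2];c,q=np.cos(p[2]),np.sin(p[2]);return np.array([c*d[0]+q*d[1],-q*d[0]+c*d[1]])*1e3
for r,lab in((t,"t"),(s,"s")):
    h=cv2.cvtColor(r["frame"],cv2.COLOR_RGB2HSV);m=cv2.inRange(h,(95,90,150),(125,255,255))
    n,l,st,ce=cv2.connectedComponentsWithStats(m)
    for i in range(1,n):
        if 100<st[i,4]:
            P=cast(r,ce[i],.056);print(lab,st[i],ce[i].round(1),P.round(3),inv(P).round(1))
# carton top z .058, cap
for q in ((295,180),(350,240),(430,160),(380,100)): print("carton",inv(cast(t,T(*q),.058)).round(0))
# cabinet corners visible: front edge in both views -> triangulate
def tri(a,b):
    A=[]
    for r,px in((t,a),(s,b)):
        P=np.array(r["intrinsics"])@np.array(r["view"])[:3]
        A+=[px[0]*P[2]-P[0],px[1]*P[2]-P[1]]
    v=np.linalg.svd(np.array(A))[2][-1];return v[:3]/v[3]
print("cab left",tri((217,108),(314,241)),"cab right",tri((327,108),(190,245)))
c=tri(T(527,190),S(92,383));print("cap",c,inv(c))
E
```

```text
[0.46773911 0.28974146 0.69782346] 39.982339135585924
[[ 0.32 -0.77]
 [ 1.   -0.13]
 [-0.58  0.99]
 [-0.87  0.39]
 [-0.42 -0.92]
 [ 0.53  0.1 ]
 [ 0.13 -0.71]
 [-1.38  0.57]
 [-0.35  0.49]
 [-0.75  0.61]]
t [329   0   9  91 549] [333.2  44.8] [0.852 0.013 0.056] [ 116.3 -458.7]
t [ 338   36   70   34 1226] [371.6  53.1] [ 0.827 -0.09   0.056] [  31.3 -522.1]
t [214 204  20  20 331] [223.5 213.5] [0.399 0.312 0.056] [-38.2  61.4]
s [285 175  19  16 244] [294.  182.7] [0.399 0.312 0.056] [-38.4  61.7]
s [177 235  12 139 939] [182.2 306.4] [0.724 0.025 0.056] [  26.2 -367.8]
s [  81  341   87   43 1865] [125.8 363.7] [ 0.843 -0.091  0.056] [  42.9 -532.5]
carton [ 53. -50.]
carton [ -1. -52.]
carton [   5. -126.]
carton [  57. -127.]
cab left [0.63929161 0.31941546 0.18908087] cab right [0.63561739 0.05806077 0.1897678 ]
cap [0.52659152 0.13501275 0.09001483] [ -54.32593525 -156.37542336]
```

```bash
cat >> h.py <<'E'
from workcell import *
from scipy.spatial.transform import Rotation as Ro
p=np.load("tray.npy")
def W(x,y,tip):  # tray mm, fingertip height mm -> TCP world
    c,q=np.cos(p[2]),np.sin(p[2]);x/=1e3;y/=1e3
    return np.array([p[0]+c*x-q*y,p[1]+q*x+c*y,tip/1e3+.017])
def inv(P):
    d=np.array(P[:2])-p[:2];c,q=np.cos(p[2]),np.sin(p[2]);return np.array([c*d[0]+q*d[1],-q*d[0]+c*d[1]])*1e3
def Q(deg): # tool down, tool y at tray angle deg
    a=p[2]+np.radians(deg);y=np.array([np.cos(a),np.sin(a),0]);z=np.array([0,0,-1.])
    return Ro.from_matrix(np.c_[np.cross(y,z),y,z]).as_quat()
def rep(s=""):
    o=get_obs();print(s,"t",round(o["time_s"],2),"xy",inv(o["position"]).round(1),"tip",round(o["position"][2]*1e3-17,1),"F",np.round(o["wrist_force"],1),"w",round(o["gripper_width"],4),"g",np.round(o["grip_force"],1));return o
def snap(name,n="wrist"):
    r=vision.read_camera(n);cv2.imwrite(f"pics/{name}.png",r["frame"][:,:,::-1]);np.savez(name+".npz",**r);return r
E
python3 - <<'E'
from h import *
hand.move_gripper(0.0)
bot.reach(W(-54,-24,120),Q(0)); rep("above")
bot.servo_line(W(-54,-24,45),velocity=.12); F0=rep("near")["wrist_force"][2]
for z in range(40,4,-3):
    bot.servo_line(W(-54,-24,z),velocity=.06); o=get_obs(); f=o["wrist_force"][2]-F0
    print(z,round(f,1),end="; ")
    if z<20 and f>22: break
rep("low")
bot.servo_line(W(-54,-24,70),velocity=.15); rep("up")
snap("a1t","top"); snap("a1s","side"); print(kinematics.solve_ik(W(-54,-195,140),Q(0)),get_obs()["joint_pos"])
E
```

```text
above t 3.75 xy [-54.  -24.6] tip 120.1 F [ 0.1 -0.3 -1. ] w -0.0004 g 0.0
near t 4.53 xy [-53.7 -24.1] tip 45.3 F [ 0.5 -0.1 -0.5] w 0.0001 g 0.0
40 1.2; 37 -0.6; 34 1.0; 31 1.6; 28 9.2; 25 8.5; 22 6.1; 19 3.5; 16 1.2; 13 -0.1; 10 1.2; 7 6.7; low t 7.53 xy [-53.6 -24.1] tip 7.3 F [-1.8 -0.7  6.2] w 0.0 g 3.2
up t 8.09 xy [-54.2 -24. ] tip 69.7 F [ 0.2 -0.1 -0.3] w 0.0001 g 0.0
[ 1.86510023e-01  3.61154774e-01  1.85140000e+00 -4.44089210e-16
  9.29037876e-01 -5.11313437e-01] [ 4.88790733e-01  3.89417864e-01  2.02409064e+00  1.64234820e-05
  7.29741052e-01 -2.09021807e-01]
```

The force peaked at about 9 N, fell to zero and then met the stop, so the tongue has clicked down. Next I'll push the cap.

```bash
python3 - <<'E'
from h import *
bot.servo_line(W(-54,-24,150),velocity=.25)
bot.servo_line(W(-54,-200,150),velocity=.25)
hand.move_gripper(0.012)
bot.servo_line(W(-54,-200,76),velocity=.2); rep("behind")
for th in (50,42,34,27,20):
    s,c=np.sin(np.radians(th)),np.cos(np.radians(th))
    bot.servo_line(W(-54,-95-105*s+10*c-11,8+105*c+10*s-13),velocity=.06); rep(th)
bot.dwell(.4); rep("settled")
snap("b1t","top"); r=snap("b1s","side")
a=cv2.imread("pics/b1t.png")[115:260,160:310]; b=cv2.imread("pics/b1s.png")[145:260,210:360]
A=cv2.resize(a,(400,387),interpolation=2);B=cv2.resize(b,(400,307),interpolation=2)
cv2.imwrite("pics/b1.png",np.hstack([A,cv2.copyMakeBorder(B,0,80,0,0,0)]))
E
```

```text
behind t 10.3 xy [ -53.8 -199.9] tip 76.3 F [ 1.   0.3 -0.1] w 0.0121 g 0.0
50 t 10.8 xy [ -53.8 -179.7] tip 70.5 F [ 0.1 -0.4 -0.5] w 0.0119 g 0.0
42 t 11.19 xy [ -53.8 -168.7] tip 80.2 F [-0.4 -0.6  0.3] w 0.012 g 0.2
34 t 11.58 xy [ -53.9 -156.1] tip 87.9 F [-0.7 -0.2  0.1] w 0.0122 g 0.1
27 t 11.95 xy [ -53.9 -144.4] tip 93.2 F [-0.7 -0.3 -0.9] w 0.012 g 0.0
20 t 12.32 xy [ -53.9 -132.2] tip 97.2 F [0.7 0.5 0.6] w 0.0125 g 0.0
settled t 12.72 xy [ -54.1 -132.6] tip 97.0 F [ 0.6  0.1 -0.8] w 0.012 g 0.0
```

View pics/b1.png

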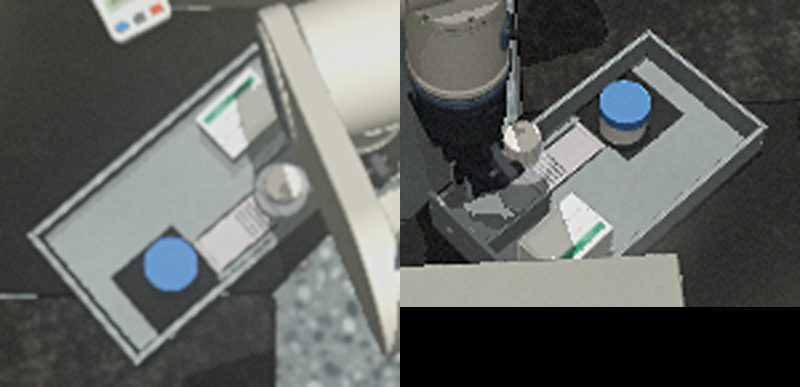

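The bottle stands upright (left pane, cap 281,185) and the tongue is flush. The tub, lid at (170,265), is next. I'll also re-measure the cap once the arm is clear.

```bash
python3 - <<'E'
from h import *
bot.servo_line(W(-54,-145,150),velocity=.2)
hand.move_gripper(0.085,40)
c=np.array([kinematics.solve_ik(W(-38,61.5,130),Q(d)) for d in (90,-90)]);j=np.array(get_obs()["joint_pos"])
d=(90,-90)[int(np.argmin(np.abs(c-j).max(1)))]
bot.servo_line(W(-38,-40,160),velocity=.25)
bot.reach(W(-38,61.5,110),Q(d)); rep("over")
bot.servo_line(W(-38,61.5,16),velocity=.15); rep("down")
hand.move_gripper(0.045,40); rep("grip")
bot.servo_line(W(-38,61.5,35),velocity=.15); rep("lift")
bot.servo_line(W(37,35,35),velocity=.15)
bot.servo_line(W(37,35,17),velocity=.08); rep("set")
hand.move_gripper(0.075); 
bot.servo_line(W(37,35,130),velocity=.2); rep("up")
bot.reach(W(20,150,200),Q(d)); rep("away")
snap("d1t","top"); snap("d1s","side")
a=cv2.imread("pics/d1t.png")[115:260,160:310]; b=cv2.imread("pics/d1s.png")[145:260,210:360]
A=cv2.resize(a,(400,387),interpolation=2);B=cv2.resize(b,(400,307),interpolation=2)
cv2.imwrite("pics/d1.png",np.hstack([A,cv2.copyMakeBorder(B,0,80,0,0,0)]))
E
```

```text
over t 15.76 xy [-37.9  60.8] tip 110.0 F [ 0.1 -0.2  0.2] w 0.0848 g 0.0
down t 16.53 xy [-37.6  61.4] tip 16.5 F [0.3 0.2 0. ] w 0.0851 g 0.0
grip t 16.96 xy [-37.3  61.3] tip 17.2 F [-0.3 -2.7 10.3] w 0.0513 g 39.7
lift t 17.23 xy [-37.1  61.5] tip 35.8 F [-0.3  0.5 -1.3] w 0.0515 g 41.9
set t 18.29 xy [36.5 35.2] tip 16.4 F [0.2 0.2 1.3] w 0.0513 g 42.5
up t 19.37 xy [36.4 35.1] tip 129.3 F [-0.7 -0.2 -0.4] w 0.0752 g 0.0
away t 19.97 xy [ 19.4 150.3] tip 198.9 F [ 0.6 -1.1  0.2] w 0.075 g 0.0
```

View pics/d1.png

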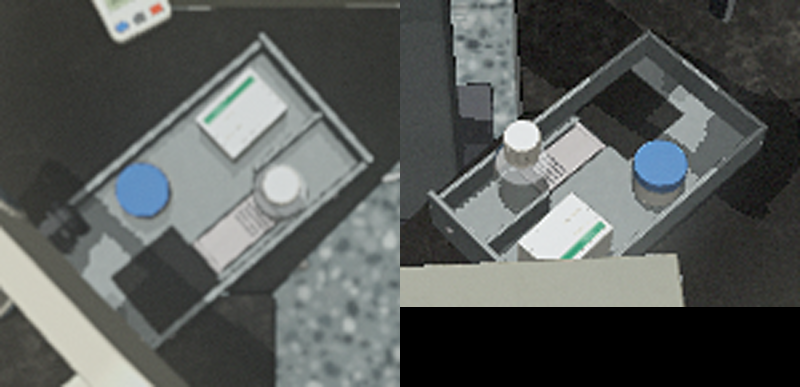

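The tub is upright in the far half (left pane 143,190), the pad is clear, and the bottle is upright with its cap at (279,185) left and (522,135) right. I'll find the cap and bring the bottle over.

```bash
python3 - <<'E'
from h import *
est=[]
for n,c0 in (("d1t",(279*.375+160,185*.375+115)),("d1s",((522-400)*.375+210,130*.375+145))):
    r=np.load(n+".npz");h=cv2.cvtColor(r["frame"],cv2.COLOR_RGB2HSV)
    m=cv2.inRange(h,(0,0,215 if n=="d1t" else 220),(180,60,255));N,l,st,ce=cv2.connectedComponentsWithStats(m)
    i=1+np.argmin(np.linalg.norm(ce[1:]-c0,axis=1));P=inv(cast(r,ce[i],.113));print(n,st[i],ce[i].round(1),P.round(1));est.append(P)
    r2=[x for x in (95,)]
    m=cv2.inRange(h,(95,90,120),(125,255,255));N,l,st,ce=cv2.connectedComponentsWithStats(m)
    for k in range(1,N):
        P=inv(cast(r,ce[k],.056))
        if st[k,4]>100 and abs(P[0])<80 and abs(P[1])<150: print("tub",P.round(1))
E
```

```text
d1t [259 178  12  12 103] [264.9 183.6] [-53.3 -66.5]
tub [35.6 35.3]
d1s [249 190  13  11 113] [255.2 195.3] [-53.8 -66.3]
tub [36.  35.7]
```

```bash
python3 - <<'E'
from h import *
hand.move_gripper(0.068,30)
bot.reach(W(-53.5,-66.4,180),Q(0)); rep("over")
bot.servo_line(W(-53.5,-66.4,57),velocity=.12); rep("down")
hand.move_gripper(0.045,30); rep("grip"); z=get_obs()["position"][2]*1e3-17
bot.servo_line(W(-53.5,-66.4,z+10),velocity=.1); rep("lift")
bot.servo_line(W(-50,-20,z+12),velocity=.12)
bot.servo_line(W(-45,78,z+12),velocity=.12); rep("over pad")
snap("e0s","side")
bot.servo_line(W(-45,78,z+.5),velocity=.05); bot.dwell(.2); rep("set")
hand.move_gripper(0.068); bot.dwell(.3)
bot.servo_line(W(-45,78,180),velocity=.15); rep("up")
bot.reach(W(-54,-200,250),Q(0)); rep("away")
snap("e1t","top"); snap("e1s","side")
a=cv2.imread("pics/e1t.png")[115:260,160:310]; b=cv2.imread("pics/e1s.png")[145:260,210:360]
A=cv2.resize(a,(400,387),interpolation=2);B=cv2.resize(b,(400,307),interpolation=2)
cv2.imwrite("pics/e1.png",np.hstack([A,cv2.copyMakeBorder(B,0,80,0,0,0)]))
E
```

```text
over t 21.38 xy [-53.2 -66.2] tip 180.1 F [0.5 0.2 0.1] w 0.0677 g 0.0
down t 22.56 xy [-53.  -66.5] tip 57.6 F [-0.9  0.   0.3] w 0.0679 g 0.0
grip t 22.87 xy [-52.9 -66.6] tip 58.2 F [-0.8 -0.2  7.9] w 0.0522 g 29.9
lift t 23.12 xy [-52.9 -66.6] tip 68.9 F [-0.2  0.2 -1.4] w 0.0517 g 31.0
over pad t 24.63 xy [-45.   77.6] tip 70.1 F [ 0.4 -1.  -1.4] w 0.052 g 31.0
set t 25.27 xy [-45.3  77.9] tip 58.3 F [ 0.  -0.1 -1.7] w 0.0518 g 31.0
up t 26.83 xy [-45.6  78. ] tip 179.3 F [0.4 0.5 0.5] w 0.0678 g 0.0
away t 27.94 xy [ -54.1 -198.9] tip 249.2 F [ 0.2  0.  -0.1] w 0.0681 g 0.0
```

View pics/e1.png

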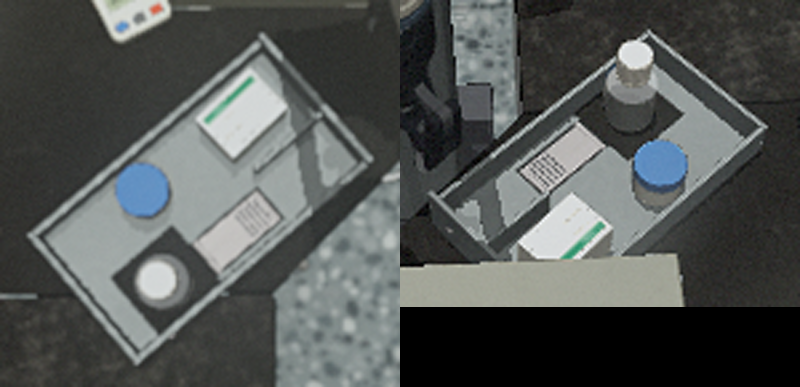

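The bottle stands upright on the pad (left pane, cap 157,280), the tongue is flush, and the tub and carton are in place. I'll check the cap position and hand in.

```bash
python3 - <<'E'
from h import *
ok=True
for n,c0 in (("e1t",(157*.375+160,280*.375+115)),("e1s",((635-400)*.375+210,55*.375+145))):
    r=np.load(n+".npz");h=cv2.cvtColor(r["frame"],cv2.COLOR_RGB2HSV)
    m=cv2.inRange(h,(0,0,215),(180,60,255));N,l,st,ce=cv2.connectedComponentsWithStats(m)
    i=1+np.argmin(np.linalg.norm(ce[1:]-c0,axis=1));P=inv(cast(r,ce[i],.113));print(n,st[i],P.round(1))
    ok&=bool(abs(P[0]+45)<8 and abs(P[1]-78)<9)
if ok: print(hand_in())
E
```

```text
e1t [213 214  12  12 101] [-45.7  77.9]
e1s [292 160  13  11  97] [-46.6  78.4]
the job is handed in; nothing more can be done
None
```

The job is handed in: the tongue clicked and stayed down, the bottle stands upright within about 2 mm of the pad's centre, the tub is upright in the tray's far half, and the carton was not touched (about 28 s of the 70 s used).

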